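# Hold a frame moulding in the saw board

## Robot

A 6-joint arm with a two-finger parallel gripper is mounted at the origin on the work surface. World frame = base frame: x ahead of the robot, y to its left, z up, the work surface at z = 0. Lengths are in m, angles in degrees, forces in N, time in s.
With the tool pointing down it reaches from about 0.4 to 0.825 m from the base axis. Payload 7 kg.
Tool frame: the origin (TCP) lies midway between the tips of the shut fingers; the grasp point (between the pads) lies 19 mm behind it; z points along the fingers, y is the direction in which the jaws open and shut (so a half turn about z gives the same grasp; the last joint's range is limited). The gripper opens to 88 mm and grips with 3 to 60 N. Pads are 19 mm wide; open, the fingers measure 130 mm over their backs; the gripper's body (78 mm by 193 mm) begins 47 mm behind the grasp point.
Start: joints at [-53.68, 20.546, 0.682, 0, -70.136, -16.507], TCP at [0.229, -0.635, 0.227] pointing down, gripper open.
Joint ranges: [-176.03, 176.03], [-82.01, 121.73], [-58.28, 71.71], [-173.87, 95.51], [-174.79, -0.11], [-173.66, 173.66]. Speed limits (degrees/s): [136.94, 136.94, 172.46, 180, 180, 180].

## Interface

Orientations are given as a 3x3 rotation matrix whose columns are the frame's x, y, z axes.
In Python, from rig import robot gives the robot as it stands. Calls block until the motion is done:
- robot.goto(position, orientation): joint-space move of the TCP to a pose.
- robot.servo_line(position, ori=None, speed=0.15): straight line of the TCP; ori=None keeps the orientation; speed is the mean speed in m/s.
- robot.movej(angles): joint-space move.
- robot.move_gripper(opening): opening from 0.0 (shut) to 1.0 (fully open); the grip force is fixed at half the most; returns when the fingers have stopped.
- robot.dwell(seconds).
- robot.ik(position, orientation): joint angles nearest the present ones, or None.
- robot.grab_frame(name): name is "scene" or "side" or "wrist"; returns (picture, depth): 384x512x3 uint8, red, green, blue; 384x512 float32, m along the optical axis (not along the pixel's ray), 0 where there is no reading.
- robot.camera_info(name): a dict with "vfov" (degrees; the focal length in pixels is half the picture's height over the tangent of half this angle, whatever the lens; pixels are square), "cx", "cy" (the principal point, pixels), "k1" (the pictures are not rectified: a ray, as slopes to the right and down, at radius r is drawn at 1 + k1 r^2 times it, then the intrinsics apply), "view" (4x4, takes a point from world to camera coordinates); the wrist camera has in their place "T_tool_cam" (4x4, takes a point from camera to tool coordinates, whose origin is the TCP and whose axes are the flange's). Camera axes: x right, y down, z forward; pixel columns grow to the right and rows downward; lengths in m; the calibration is good to about 2 mm. A picture is of the moment at which its call begins: read the wrist's pose just before it. camera_info takes no time and is no camera call.
A pose or a line that the arm cannot do raises robot.Unreachable and nothing moves.
- robot.job_done(): hands the job in, once; it reports no verdict.
Readings, each from a call of its own:
- robot.read_t(): time.
- robot.read_qpos(): joint angles.
- robot.read_qvel(): joint speeds.
- robot.read_effort(): joint torques, N m.
- robot.read_position(): TCP position.
- robot.read_tcp_rot(): TCP orientation.
- robot.read_force(): force on the tool from outside, world axes, zero at the start.
- robot.read_ft_torque(): the same for the moment, N m.
- robot.read_grip_width(): opening from 0.0 (shut) to 1.0 (fully open).
Only numpy, scipy, OpenCV 4.12 (cv2) and the standard library are available. Lean on these libraries where they do the work, as an engineer would, in place of code of your own. Each camera call takes 0.05 s, during which the arm holds its last target.

## Task

Lay the short piece of frame moulding flat on the plywood saw board with its blue sloping edge towards the open side, away from the fence, and let go of it. Then slide it fully home, its back flat against the fence and its end against the red stop block, and lean on it with the fingers in one diagonal push that presses it firmly down on the board and against the fence at once. Finish while still holding it with that push, ready for the saw; leave the cup, the jar and the paint box where they are.

Things in the scene. Friction and masses are not known exactly. Their poses are not given: they have to be found in the camera images.
- moulding_mid (a point): Centre of the loose piece of pale wooden frame moulding, half-way up: 45 mm wide (its x), 120 mm long (its y), 34 mm high (its z, up), 80 to 150 g. Its long top edge on the -x side is cut away in a 45 degree bevel painted blue (14 mm in from the side and 14 mm down), so the -x side is a vertical face only 20 mm high, the +x back and both ends are plain vertical faces. It lies flat on the table with the bevel up and roughly towards the robot.
- moulding_bevel (a point): Middle of the blue bevel, on its surface: 15.5 mm to -x of and 10 mm above the moulding's centre. The bevel looks along the moulding's (-x, +z) diagonal; the slope is 20 mm wide and 120 mm long.
- board: Plywood saw board fixed to the table: 170 mm (its x) by 260 mm (its y) by 18 mm thick; origin at the centre of its underside, its top is 18 mm above that. Its +x side carries the fence, its -x side is open and faces the robot, roughly.
- fence: Dark wooden fence fixed along the board's far edge, 20 mm thick (x), 260 mm long (y), standing 36 mm above the board; origin at the centre of its underside. Axes as the board's. Its upright working face (the -x one) lies 10 mm to -x of its origin, that is 65 mm to +x of the centre of the board. Rigid.
- stop: Red stop block fixed on the board, its back 10 mm from the fence: 36 mm (x) by 30 mm (y) by 34 mm high; origin at the centre of its underside. Axes as the board's. The moulding's end goes against its -y face, 15 mm to -y of the origin. Its place along the fence varies. Rigid.
- cup: Bystander: red water cup, 76 mm across, 95 mm high, loose; origin at the centre of its underside.
- jar: Bystander: yellow paint jar with a white lid, 60 mm across, 75 mm high, loose; origin at the centre of its underside.
- paintbox: Bystander: flat black paint box with coloured pans on top, 100 by 190 by 28 mm, loose; origin at the centre of its underside.
Things that resemble listed ones, but are neither listed nor needed, are in the scene too. Leave any turquoise look-alike of the part that bears moulding_mid alone.

How it is judged (in metres and radians):
On the way:
1. the moulding lies flat on the board, bevel to the open side, and is let go (x of moulding_mid in the frame of board between -0.09 and 0.055 m and y of moulding_mid in the frame of board between -0.14 and 0.14 m and z of moulding_mid in the frame of board between 0.031 and 0.039 m and angle between moulding_mid's own z axis and vertical below 0.06 rad and x of fence in the frame of moulding_mid above 0.02 m and angle between the x axis of moulding_mid and the x axis of board, either way round below 0.6 rad and contact force between moulding and board above 0.2 N and contact force between moulding and the fingers below 0.05 N), for 0.2 s.
At the end, for the whole second after the job is handed in: The moulding lies flat and square (3 degrees) on the board, bevel to the open side, back against the fence, end within 5 mm of the stop; still, and the fingers press it on the board with over 4 N and on the fence with over 2.5 N through the last second (x of moulding_mid in the frame of fence between -0.0365 and -0.029 m and x of moulding_bevel in the frame of fence below -0.042 m and angle between the x axis of moulding_mid and the x axis of fence, either way round below 0.05 rad and angle between moulding_mid's own z axis and vertical below 0.05 rad and z of moulding_mid in the frame of board between 0.031 and 0.038 m and y of moulding_mid in the frame of stop between -0.08 and -0.072 m and contact force between moulding and fence above 2.5 N and contact force between moulding and board above 4 N and contact force between moulding and the fingers above 3 N and linear speed of moulding below 0.01 m/s); the arm keeps its last pose, push and grip.
It fails at once if cup moved or tipped (distance of cup from where it was at the start of the episode above 0.03 m or angle between cup's own z axis and vertical above 0.5 rad).
It fails at once if jar moved or tipped (distance of jar from where it was at the start of the episode above 0.03 m or angle between jar's own z axis and vertical above 0.5 rad).
It fails at once if paint box moved (distance of paintbox from where it was at the start of the episode above 0.03 m).
It also fails if it takes over 56 s, if anything falls off the work surface, if the arm or the gripper's body presses on something with over 40 N, if the wrist force passes 120 N, or if a joint passes its speed limit or range.

## Working session

There is one attempt and no reset: what is moved stays moved. The work goes in short steps, each a Python script; the robot and the scene stay as the last script left them, time stands still between calls to the robot, and variables do not carry over. Pictures are saved under pics/ and viewed, and the job is handed in when it is done.

```bash
ls; mkdir -p pics
python3 - <<'E'
from rig import robot
import cv2,numpy as np
for n in ["scene","side","wrist"]:
    im,d=robot.grab_frame(n); cv2.imwrite(f"pics/{n}0.png",im[:,:,::-1]); np.savez(f"{n}0.npz",im=im,d=d)
    print(n,robot.camera_info(n), (d>0).mean())
print(robot.read_t(),robot.read_tcp_rot(),robot.read_position())
E
```

```text
pics
scene {'vfov': 42.74551292736937, 'cx': 256.3460157576566, 'cy': 190.38048487382574, 'k1': -0.10778821837637907, 'view': array([[-0.35834922,  0.93345745, -0.0155892 ,  0.19035326],
       [ 0.68301759,  0.25075   , -0.68601123, -0.34238937],
       [-0.63645331, -0.25647929, -0.72742392,  2.09651187],
       [ 0.        ,  0.        ,  0.        ,  1.        ]])} 0.9956919352213541
side {'vfov': 48.6686846286711, 'cx': 255.6744009502443, 'cy': 189.16524130193358, 'k1': -0.05298320483118703, 'view': array([[-0.88444454, -0.46659099, -0.00712113,  0.50291607],
       [-0.31253652,  0.60362134, -0.73345906,  0.21078237],
       [ 0.34652385, -0.64647825, -0.67969632,  1.25373247],
       [ 0.        ,  0.        ,  0.        ,  1.        ]])} 0.9961903889973959
wrist {'vfov': 65.27773867286716, 'cx': 256.93265166372737, 'cy': 195.482550885242, 'k1': -0.04736810587453259, 'T_tool_cam': array([[-1.56960130e-04, -9.62268037e-01, -2.72103289e-01,
         7.28638100e-02],
       [ 9.99999383e-01, -4.50205441e-04,  1.01526988e-03,
         2.32977049e-04],
       [-1.09946413e-03, -2.72102962e-01,  9.62267514e-01,
        -1.58300052e-01],
       [ 0.00000000e+00,  0.00000000e+00,  0.00000000e+00,
         1.00000000e+00]])} 0.9956766764322916
0.15 [[-9.40823118e-01 -3.38897534e-01 -5.67713618e-04]
 [-3.38897976e-01  9.40822450e-01  1.13143457e-03]
 [ 1.50677331e-04  1.25687679e-03 -9.99999199e-01]] [ 0.2286275  -0.63472328  0.22584013]
```

View pics/scene0.png

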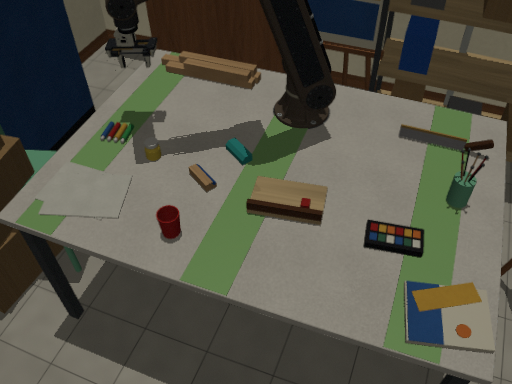

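View pics/side0.png

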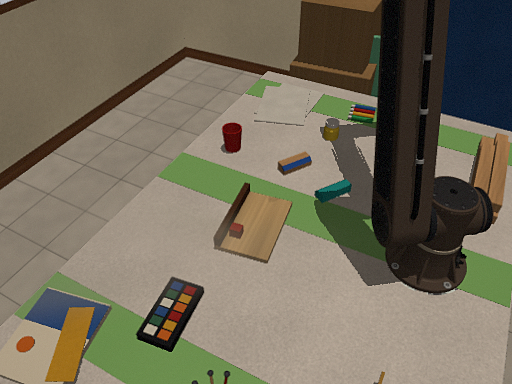

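View pics/wrist0.png

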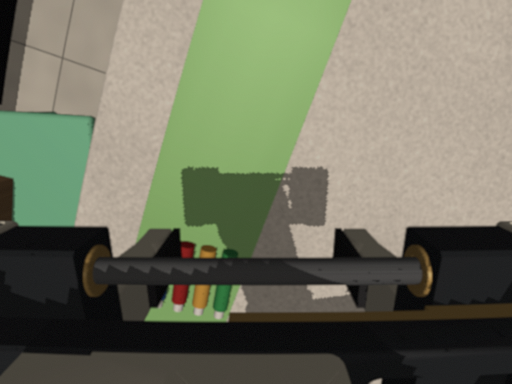

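Candidates, in scene-camera pixels:
- (202,176): pale wood block with a blue edge
- (238,152): turquoise look-alike
- (210,68): long brown battens by the rear edge
- (287,197): the board itself

By the description I choose (202,176). I'll check it in a close crop and measure.

```bash
cat > h.py <<'E'
import numpy as np, cv2
from rig import robot
def rays(name,uv,T=None):
    """T: cam->world. returns origin, dirs with z_cam=1"""
    ci=robot.camera_info(name); f=192/np.tan(np.radians(ci['vfov']/2))
    uv=np.asarray(uv,float).reshape(-1,2); d=(uv-[ci['cx'],ci['cy']])/f
    r=np.linalg.norm(d,axis=1); s=r.copy()
    for _ in range(20): s=r/(1+ci['k1']*s**2)
    d=d*(s/np.maximum(r,1e-9))[:,None]
    D=np.c_[d,np.ones(len(d))]
    if T is None:
        T=np.linalg.inv(ci['view'])
    return T[:3,3],D@T[:3,:3].T
def wristT(p,R):
    W=np.eye(4);W[:3,:3]=R;W[:3,3]=p
    return W@robot.camera_info('wrist')['T_tool_cam']
def depthpts(name,d,T=None):
    v,u=np.mgrid[:384,:512]; o,D=rays(name,np.c_[u.ravel(),v.ravel()],T)
    return (o+D*d.ravel()[:,None]).reshape(384,512,3)
def onplane(name,uv,z,T=None):
    o,D=rays(name,uv,T); return o+D*((z-o[2])/D[:,2])[:,None]
E
python3 - <<'E'
from h import *
for n,(x,y,w) in dict(scene=(140,120,200),side=(210,90,200)).items():
    z=np.load(n+'0.npz'); im=z['im'];P=depthpts(n,z['d'])
    c=im[y:y+150,x:x+w]; cv2.imwrite(f'pics/{n}_crop.png',cv2.resize(c[:,:,::-1],None,fx=4,fy=4,interpolation=cv2.INTER_NEAREST))
    pts=dict(scene=[(202,176),(205,172),(210,183),(238,152),(287,190),(306,203),(169,215),(153,150),(395,232)],side=[(293,166),(290,160),(333,190),(265,222),(236,230),(243,205),(232,135),(331,126),(170,315)])[n]
    for u,v in pts: print(n,u,v,P[v,u].round(3),im[v,u])
E
```

```text
scene 202 176 [ 0.534 -0.211  0.032] [123  98  66]
scene 205 172 [ 0.506 -0.213  0.026] [33 50 81]
scene 210 183 [ 0.555 -0.169  0.031] [86 67 45]
scene 238 152 [ 0.366 -0.138  0.029] [27 84 77]
scene 287 190 [0.478 0.097 0.014] [124 107  75]
scene 306 203 [0.543 0.187 0.047] [103  23  19]
scene 169 215 [ 0.757 -0.225  0.053] [64 12 11]
scene 153 150 [ 0.483 -0.442  0.046] [88 76 25]
scene 395 232 [0.55  0.496 0.03 ] [56 20 15]
side 293 166 [ 0.516 -0.19   0.025] [ 29  63 120]
side 290 160 [ 0.533 -0.2    0.04 ] [150 109  68]
side 333 190 [ 0.34  -0.125  0.036] [ 26 102  94]
side 265 222 [0.484 0.097 0.019] [151 122  82]
side 236 230 [0.531 0.197 0.057] [123  67  51]
side 243 205 [0.584 0.061 0.017] [144 114  78]
side 232 135 [ 0.762 -0.18   0.089] [74 12 12]
side 331 126 [ 0.464 -0.428  0.072] [88 84 79]
side 170 315 [0.55  0.511 0.028] [133  26  21]
```

```bash
cat h.py >/dev/null; ls pics
```

```text
scene0.png
scene_crop.png
side0.png
side_crop.png
wrist0.png
```

View pics/scene_crop.png

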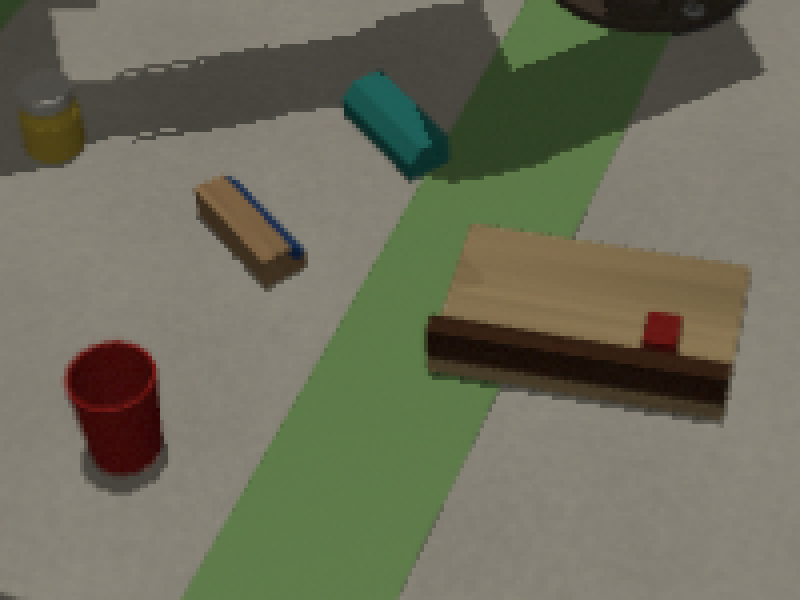

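View pics/side_crop.png

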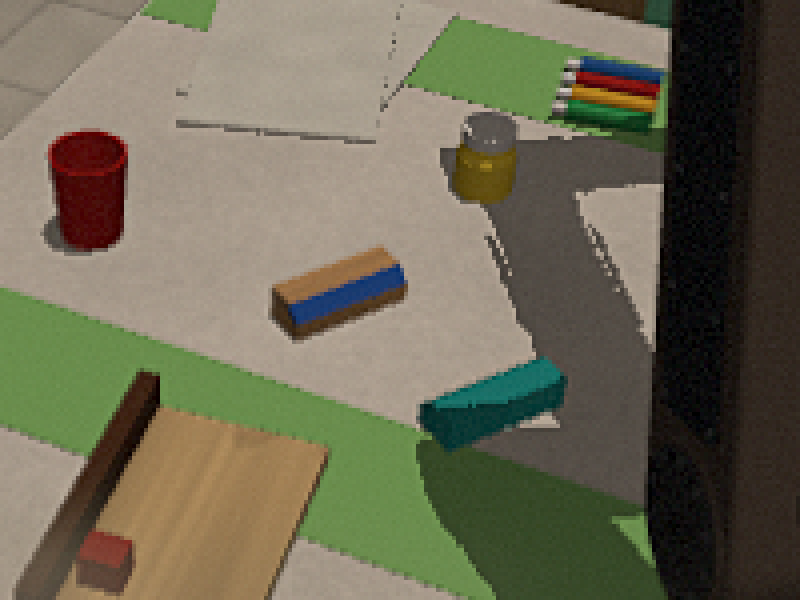

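The crop confirms it: the pale block with the blue bevel is at scene (202,176) and side (295,163). The turquoise one is a plain look-alike, and the red stop block is at scene (306,203). Next I take close wrist views of the moulding and board.

```bash
cat >> h.py <<'E'
def Rdown(yaw): # tool x at world yaw (deg), z down
    c,s=np.cos(np.radians(yaw)),np.sin(np.radians(yaw))
    x=np.array([c,s,0]);z=np.array([0,0,-1.]);return np.c_[x,np.cross(z,x),z]
def shot(tag):
    p=np.array(robot.read_position());R=np.array(robot.read_tcp_rot())
    im,d=robot.grab_frame('wrist'); T=wristT(p,R)
    np.savez(tag+'.npz',im=im,d=d,T=T); cv2.imwrite(f'pics/{tag}.png',im[:,:,::-1]); return im,d,T
E
python3 - <<'E'
from h import *
# tool x yaw candidates: camera offset at +x tool
for yaw in (180,):
  for name,p in (('m',(0.50,-0.20,0.27)),('b',(0.47,0.10,0.33))):
    R=Rdown(yaw); print(robot.ik(p,R))
    robot.goto(p,R); shot('w_'+name)
print(robot.read_t())
E
```

```text
[ -0.9366303    6.12353338 -12.61433735   0.         -71.26212927
 -89.0633697 ]
[  35.53655888   -1.31027628  -12.78186545    0.          -78.52841083
 -125.53655888]
3.2917
```

View pics/w_m.png

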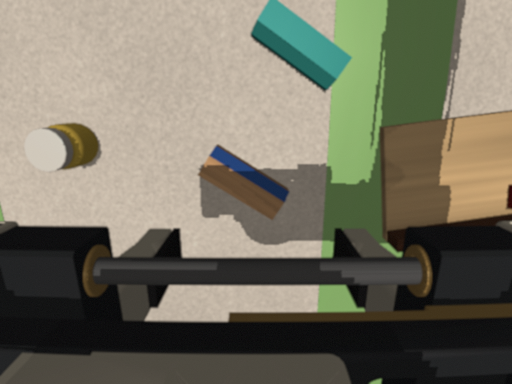

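View pics/w_b.png

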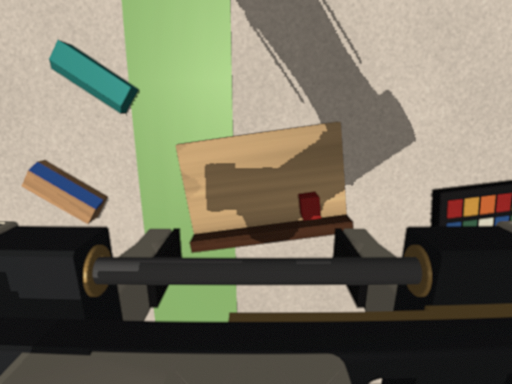

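The moulding lies at about (245,182) in w_m, with its bevel facing up-image, towards the robot. The board is at (265,185) in w_b, with the fence along its lower edge and the red stop at (310,206). Next step: fit their poses.

```bash
cat > fit.py <<'E'
from h import *
def rect(P2):
    (c,s,a)=cv2.minAreaRect(P2.astype(np.float32)*1000); return np.array(c)/1000,s,a
def moulding(tag,zb=0.0,roi=None):
    z=np.load(tag+'.npz');im=z['im'];T=z['T'];P=depthpts('wrist',z['d'],T)
    h=cv2.cvtColor(im,cv2.COLOR_RGB2HSV)
    blue=cv2.inRange(h,(103,90,25),(125,255,255))
    if roi is not None: blue[~roi(P)]=0
    blue=cv2.morphologyEx(blue,cv2.MORPH_OPEN,np.ones((2,2)))
    n,l,s,c=cv2.connectedComponentsWithStats(blue); k=1+s[1:,4].argmax(); m=l==k
    B=P[m]; mid=np.median(B,0)
    print('blue px',s[k],'mean',B.mean(0).round(4))
    # rays on mean plane z of bevel
    v,u=np.nonzero(m); Q=onplane('wrist',np.c_[u,v],zb+0.027,T)[:,:2]
    q=Q-Q.mean(0); ax=np.linalg.svd(q,full_matrices=False)[2][0]; ax*=np.sign(ax[1])
    print('blue axis',ax.round(3),'yaw',np.degrees(np.arctan2(-ax[0],ax[1])).round(2), 'extent',np.ptp(q@ax).round(4),'centre by ray', Q.mean(0).round(4))
    t=(q@ax); c0=Q.mean(0)+ax*(t.max()+t.min())/2
    x=np.array([ax[1],-ax[0]])
    print('centre from blue', (c0+x*0.0155).round(4))
    # top face by depth
    tm=(abs(P[...,2]-zb-0.034)<0.006)&(np.hypot(P[...,0]-c0[0],P[...,1]-c0[1])<0.09)&~(cv2.dilate(blue,np.ones((2,2)))>0)
    v,u=np.nonzero(tm); Q=onplane('wrist',np.c_[u,v],zb+0.034,T)[:,:2]
    print('top rect',rect(Q), 'medz',np.median(P[tm][:,2]).round(4))
    return c0+x*0.0155,ax
if __name__=='__main__':
    moulding('w_m',0,lambda P:(P[...,1]<-0.1)&(abs(P[...,2]-.027)<.02))
    z=np.load('w_b.npz');im=z['im'];T=z['T'];P=depthpts('wrist',z['d'],T)
    tag='w_b'
    h=cv2.cvtColor(im,cv2.COLOR_RGB2HSV)
    Z=P[...,2]
    print('table z',np.median(Z[20:60,300:380]), 'board z',np.median(Z[150:160,220:300]),np.median(Z[200:220,230:280]))
    # stop
    m=(cv2.inRange(h,(0,120,40),(8,255,255))|cv2.inRange(h,(172,120,40),(180,255,255)))>0
    m&=(abs(P[...,0]-.54)<.08)&(abs(P[...,1]-.19)<.08)
    v,u=np.nonzero(m); print('stop all px',u.min(),u.max(),v.min(),v.max())
    mt=m&(Z>0.045); v,u=np.nonzero(mt); Q=onplane('wrist',np.c_[u,v],.052,T)[:,:2]; print('stop top',rect(Q),mt.sum(),np.median(Z[mt]))
    # board top: wood mask
    b=(abs(Z-0.018)<0.007)&(abs(P[...,0]-.5)<.15)&(abs(P[...,1]-.1)<.2)
    b=cv2.morphologyEx(b.astype(np.uint8),cv2.MORPH_OPEN,np.ones((3,3)))
    n,l,s,c=cv2.connectedComponentsWithStats(b); k=1+s[1:,4].argmax()
    cs,_=cv2.findContours((l==k).astype(np.uint8),cv2.RETR_EXTERNAL,cv2.CHAIN_APPROX_NONE)
    Q=onplane('wrist',cs[0][:,0,:],.018,T)[:,:2]; print('board top',rect(Q),s[k])
    f=(abs(Z-0.054)<0.007)&(abs(P[...,0]-.56)<.1)&(abs(P[...,1]-.1)<.17)&~(cv2.dilate(m.astype(np.uint8),np.ones((5,5)))>0)
    v,u=np.nonzero(f); Q=onplane('wrist',np.c_[u,v],.054,T)[:,:2]; print('fence top',rect(Q),f.sum(),u.min(),u.max(),v.min(),v.max())
    vis=im.copy(); vis[l==k]=(255,255,0); vis[f]=(255,0,255); vis[mt]=(0,255,255)
    cv2.imwrite('pics/mask1.png',vis[:,:,::-1])
E
python3 fit.py
```

```text
blue px [212 148  77  54 942] mean [ 0.5097 -0.2088  0.0272]
blue axis [0.542 0.841] yaw -32.79 extent 0.1188 centre by ray [ 0.5098 -0.2088]
centre from blue [ 0.5239 -0.2156]
top rect (array([ 0.5271593 , -0.22063852]), (119.83098602294922, 37.46611785888672), 54.81370544433594) medz 0.0341
table z 0.00031314021966624694 board z 0.01809490918348275 0.018185536824149945
stop all px 270 341 192 235
stop top (array([0.5504176 , 0.17355814]), (58.90224838256836, 111.7150650024414), 5.037657260894775) 449 0.05207180206119455
board top (array([0.5044075 , 0.11065154]), (153.772705078125, 258.6542053222656), 7.876612186431885) [  176   121   171   114 14349]
fence top (array([0.5856842 , 0.12175436]), (22.667444229125977, 258.3911437988281), 7.8635334968566895) 1998 190 353 220 252
```

```bash
cat >> h.py <<'E'
BC=np.array([0.512,0.1116]);BY=7.87
bx=np.array([np.cos(np.radians(BY)),np.sin(np.radians(BY))]);by=np.array([-bx[1],bx[0]])
def b2w(x,y,z): return np.r_[BC+bx*x+by*y,z]
E
python3 - <<'E'
from fit import *
z=np.load('w_b.npz');im=z['im'];P=depthpts('wrist',z['d'],z['T'])
x=(P[...,:2]-BC)@bx;y=(P[...,:2]-BC)@by;Z=P[...,2]
m=(Z>.047)&(Z<.06)&(x<.058)&(x>0)&(abs(y)<.13)
print('stop',x[m].min(),x[m].max(),y[m].min(),y[m].max(),m.sum(),np.percentile(y[m],[2,98]))
f=(Z>.05)&(Z<.06)&(x>.06)&(abs(y)<.11);print('fence x',np.percentile(x[f],[1,99]))
for s in(-1,1): 
  ff=f&(np.sign(y)==s); print(s,np.percentile(x[ff],[2,98]))
# grasp ik
c=np.array([.5227,-.216])
for yaw in(-34+90,-34-90,):
  for zz in(.15,.006): print(yaw,robot.ik((*c,zz),Rdown(yaw)))
for yaw in (BY+90,BY-90): print(yaw,robot.ik(b2w(.0,.02,.03),Rdown(yaw)))
E
```

```text
stop 0.019973261048537076 0.05614586178892275 0.05051751735059578 0.08065756843606056 450 [0.05091591 0.07984004]
fence x [0.06588732 0.08558088]
-1 [0.06605412 0.08540588]
1 [0.06619775 0.08524043]
56 [ -2.62869151  13.91656327 -19.40905912   0.         -56.67437761
 148.62869151]
56 [ -2.62869151  24.04666718 -27.7184142    0.         -38.23491862
 148.62869151]
-124 [ -2.62869151  13.91656327 -19.40905912   0.         -56.67437761
 -31.37130849]
-124 [ -2.62869151  24.04666718 -27.7184142    0.         -38.23491862
 -31.37130849]
97.87 [ 35.85694299  19.08803751 -31.71530412   0.         -39.19665837
 152.01305701]
-82.13 [ 35.85694299  19.08803751 -31.71530412   0.         -39.19665837
 -27.98694299]
```

Measured: board yaw 7.9°, with the stop's -y face at y_b=0.0505. Now the pick.

Run:
```python
from h import *
c=np.array([.5227,-.216]);R=Rdown(-124)
robot.goto((*c,.12),R); robot.move_gripper(1.0)
robot.servo_line((*c,.006),speed=.1)
robot.move_gripper(0.0)
print(robot.read_grip_width()*88,robot.read_force(),robot.read_position())
robot.servo_line((*c,.12),speed=.12)
print(robot.read_grip_width()*88,robot.read_force(),robot.read_t())
shot('held')
im,d=robot.grab_frame('side');cv2.imwrite('pics/side1.png',cv2.resize(im[60:210,200:400,::-1],None,fx=4,fy=4))
```

```text
45.08510110144542 [-0.16905676  0.36204287  0.7071038 ] [ 0.52271498 -0.21603263  0.00602554]
45.16185996603477 [-0.36334401 -0.41239223 -0.85272145] 8.1167
```

View pics/side1.png

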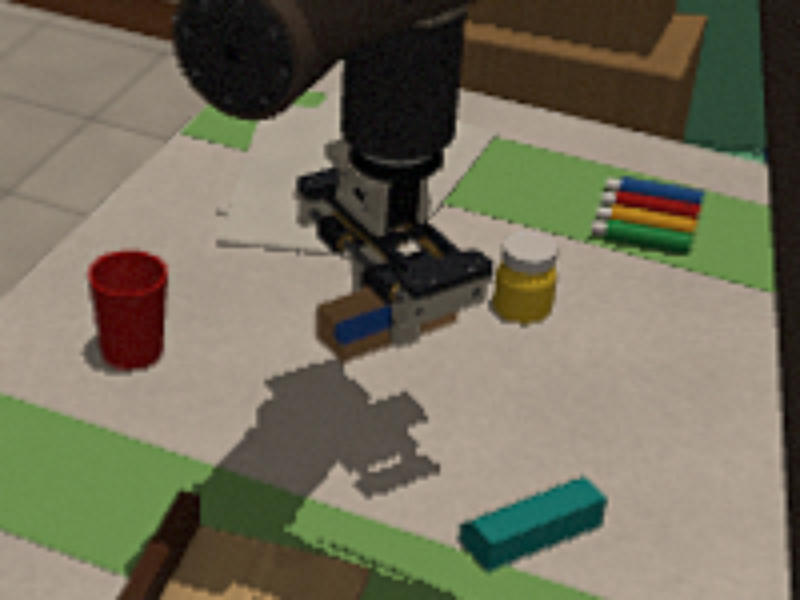

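View pics/held.png

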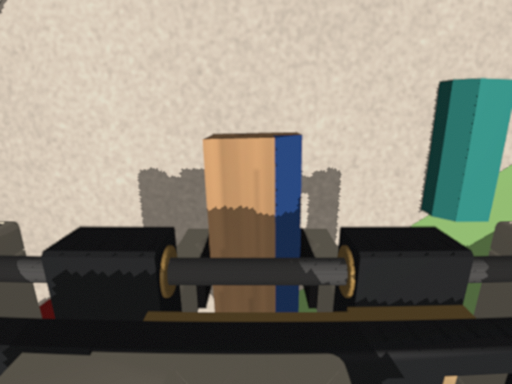

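The moulding is held square at 45 mm, with the blue bevel on the robot side (held: 205–300, 135–310). Next I check its level and lengthwise offset in the grip, then place it.

Run:
```python
from h import *
z=np.load('held.npz');P=depthpts('wrist',z['d'],z['T'])
p=np.array(robot.read_position());R=np.array(robot.read_tcp_rot())
L=(P-p)@R
m=(abs(L[...,2])<.06)&(abs(L[...,1])<.03)&(L[...,0]>.015)&(L[...,0]<.09); m[:,320:]=0;m[230:]=0
t=m&(L[...,1]<.0)&(L[...,1]>-.015)|m&(L[...,1]<.015)&(L[...,1]>0)
print('end x',np.percentile(L[m][:,0],[90,99,99.8]), 'y',np.percentile(L[m][:,1],[1,50,99]))
for a in(.02,.03,.04,.05):
  k=m&(abs(L[...,0]-a)<.004)
  for yy in (-.01,0,.005): 
    kk=k&(abs(L[...,1]-yy)<.003)
    if kk.any(): print(a,yy,np.median(L[kk][:,2]).round(4))
```

```text
end x [0.05969685 0.06185073 0.06200892] y [-0.02251821 -0.00157494  0.02116908]
0.02 -0.01 -0.0283
0.02 0 -0.0282
0.02 0.005 -0.0284
0.03 -0.01 -0.0283
0.03 0 -0.0283
0.03 0.005 -0.0283
0.04 -0.01 -0.0283
0.04 0 -0.0283
0.04 0.005 -0.0283
0.05 -0.01 -0.0283
0.05 0 -0.0284
0.05 0.005 -0.0283
```

Run:
```python
from h import *
R=Rdown(BY-90); p=b2w(.004,-.0115,.13)
robot.goto(p,R)
q=b2w(.004,-.0115,.045); robot.servo_line(q,speed=.15)
f0=np.array(robot.read_force())
q[2]=.0238; robot.servo_line(q,speed=.03); print(f0,robot.read_force())
robot.move_gripper(.66); robot.dwell(.4)
print(robot.read_grip_width(),robot.read_force())
q[2]=.13; robot.servo_line(q,speed=.15); robot.dwell(.1)
shot('placed'); print(robot.read_t())
robot.move_gripper(0)
import fit
c,ax=fit.moulding('placed',.018,lambda P:(abs(P[...,0]-.5)<.1)&(abs(P[...,1]-.1)<.1))
d=c-BC;print('board xy',d@bx,d@by)
```

```text
[-0.1663344  -0.18854299 -1.07781159] [-3.29763707 -0.42039649  6.39710389]
0.6586293777859118 [-0.34150077 -1.0346404   1.19894948]
12.9167
blue px [ 268  127   15  133 1825] mean [0.5025 0.0912 0.0449]
blue axis [-0.158  0.987] yaw 9.1 extent 0.1156 centre by ray [0.5025 0.0915]
centre from blue [0.5172 0.0979]
top rect (array([0.54762805, 0.11344386]), (86.43820190429688, 142.24752807617188), 6.890167236328125) medz 0.0523
board xy 0.0032782793219322055 -0.014296810432977916
```

View pics/placed.png

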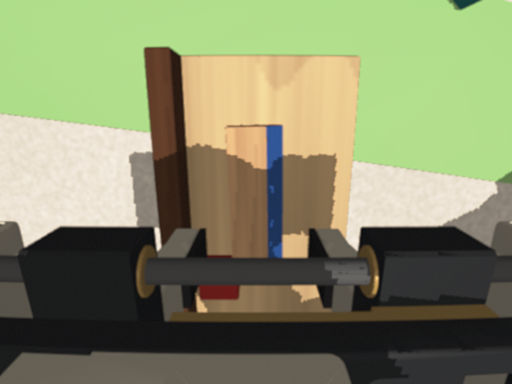

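Released flat on the board, about 14 mm in front of the stop position and 20 mm from the fence. The view shows the bevel on the open side (blue strip at 268–283). Next is the push home towards the fence with a 45° tool.

```bash
cat >> h.py <<'E'
B3=np.c_[np.r_[bx,0],np.r_[by,0],[0,0,1.]]
s=np.sqrt(.5)
RT=B3@np.c_[[s,0,s],[0,-1,0],[s,0,-s]]
RT2=B3@np.c_[[-s,0,-s],[0,1,0],[s,0,-s]]
RV=Rdown(BY)
def fb(): return B3.T@np.array(robot.read_force())
def bpos(): 
    p=np.array(robot.read_position()); return np.r_[(p[:2]-BC)@bx,(p[:2]-BC)@by,p[2]].round(4)
E
python3 - <<'E'
from h import *
print(robot.read_qpos())
for n,R in(('RT',RT),('RT2',RT2)):
  for x,z in((-.06,.1),(-.05,.027),(.014,.027),(.03,.045)): print(n,np.round(robot.ik(b2w(x,-.014,z),R),1))
for z in(.13,.026): print('RV',np.round(robot.ik(b2w(.043,-.11,z),RV),1),np.round(robot.ik(b2w(.043,-.11,z),Rdown(BY+180)),1))
E
```

```text
[ 3.23484032e+01  1.16603249e+01 -2.54845744e+01 -7.65401543e-04
 -5.28549101e+01 -2.44803645e+01]Traceback (most recent call last):
  File "<stdin>", line 4, in <module>
    return _wrapfunc(a, 'round', decimals=decimals, out=out)
    return _wrapit(obj, method, *args, **kwds)
    result = getattr(arr, method)(*args, **kwds)
TypeError: unsupported operand type(s) for *: 'NoneType' and 'float'
```

```bash
cat >> h.py <<'E'
def Rtilt(t,flip=0): # tool z tilted t deg from down toward +bx
    a=np.radians(t);R=B3@np.c_[[np.cos(a),0,np.sin(a)],[0,-1,0],[np.sin(a),0,-np.cos(a)]]
    return R@np.diag([-1,-1,1]) if flip else R
def Rtilt90(t,sg): # jaws in the tilt plane
    R=Rtilt(t); return R@np.c_[[0,sg,0],[-sg,0,0],[0,0,1]]
E
python3 - <<'E'
from h import *
f=lambda q: None if q is None else np.round(q,0).astype(int).tolist()
for t in (0,15,25,30,35,40,45):
  print(t,*[[(f(robot.ik(b2w(x,-.014,z),R))) for x,z in((-.06,.1),(-.05,.027),(.014,.027),(.03,.045))] for R in(Rtilt(t),Rtilt(t,1))],sep='\n  ')
for z in(.13,.026): print('RV',f(robot.ik(b2w(.043,-.11,z),RV)),f(robot.ik(b2w(.043,-.11,z),Rdown(BY+180))))
E
```

```text
0
  [[36, 8, -35, 0, -47, 62], [35, 15, -38, 0, -36, 63], [32, 20, -30, 0, -39, 66], [31, 20, -27, 0, -43, 67]]
  [[36, 8, -35, 0, -47, -118], [35, 15, -38, 0, -36, -117], [32, 20, -30, 0, -39, -114], [31, 20, -27, 0, -43, -113]]
15
  [[42, -1, -55, 20, -25, 39], None, [29, 13, -58, 47, -7, 23], [34, 13, -50, 26, -15, 40]]
  [[42, -1, -55, 20, -25, -141], None, [29, 13, -58, 47, -7, -157], [34, 13, -50, 26, -15, -140]]
25
  [None, None, None, None]
  [None, None, None, None]
30
  [None, None, None, None]
  [None, None, None, None]
35
  [None, None, None, None]
  [None, None, None, None]
40
  [None, [-2, 8, -45, -109, -6, -153], None, None]
  [None, [-2, 8, -45, -109, -6, 27], None, None]
45
  [None, None, [-18, 17, -51, -137, -26, -111], [-11, 13, -44, -128, -17, -127]]
  [None, None, [-18, 17, -51, -137, -26, 69], [-11, 13, -44, -128, -17, 53]]
RV [21, 15, -20, 0, -54, 77] [21, 15, -20, 0, -54, -103]
RV [21, 23, -26, 0, -41, 77] [21, 23, -26, 0, -41, -103]
```

A 45° tool tilt is out of joint range here, so I'll keep the tool vertical. I push the moulding home with the shut fingers' flat side, then press diagonally with their lower edge on the bevel.

Run:
```python
from h import *
robot.goto(b2w(-.05,-.014,.10),RV); print(robot.read_grip_width())
robot.servo_line(b2w(-.05,-.014,.0225),speed=.12)
f0=fb(); print('f0',f0.round(2),bpos())
robot.servo_line(b2w(.004,-.014,.0225),speed=.05)
print(bpos(),(fb()-f0).round(2))
for x in np.arange(.005,.018,.001):
    robot.servo_line(b2w(x,-.014,.0225),speed=.03); f=fb()-f0
    print(x.round(3),f.round(2))
    if f[0]<-8: break
robot.servo_line(b2w(bpos()[0]-.02,-.014,.0225),speed=.06)
robot.servo_line(b2w(bpos()[0],-.014,.1),speed=.15)
shot('slid');print(robot.read_t(),bpos())
import fit
c,ax=fit.moulding('slid',.018,lambda P:(abs(P[...,0]-.5)<.1)&(abs(P[...,1]-.1)<.1))
d=c-BC;print('board xy',d@bx,d@by)
```

```text
0.0035864893219653576
f0 [-0.02 -0.63 -0.44] [-0.0496 -0.0139  0.0229]
[ 0.0041 -0.0139  0.0226] [-0.45  1.1   0.58]
0.005 [-1.23  0.36  1.08]
0.006 [-0.64  0.41  0.62]
0.007 [-0.43  0.77  0.85]
0.008 [-1.46  0.23  1.08]
0.009 [ 0.15  0.2  -0.07]
0.01 [-1.39  0.55  1.28]
0.011 [-5.51  1.45  3.1 ]
0.012 [-8.01  3.66  6.29]
20.5917 [-0.0106 -0.0142  0.099 ]
blue px [ 173  156  171   14 2327] mean [0.5415 0.1009 0.0453]
blue axis [-0.136  0.991] yaw 7.83 extent 0.1215 centre by ray [0.5415 0.101 ]
centre from blue [0.5568 0.1034]
top rect (array([0.56637592, 0.10921386]), (65.41688537597656, 171.25027465820312), 7.832831382751465) medz 0.0527
board xy 0.043292203640307794 -0.014309431808846558
```

View pics/slid.png

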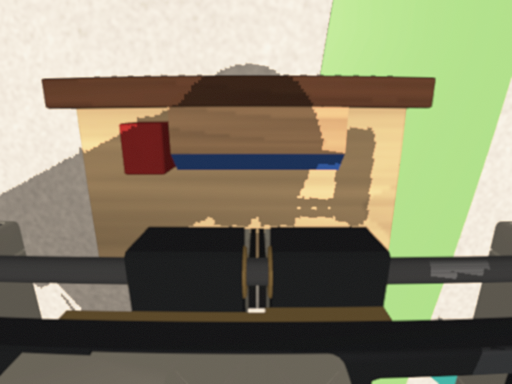

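The moulding is now square against the fence (image 172–345, 107–170), with a gap of about 5 mm to the stop. Next I push its end to the stop.

Run:
```python
from h import *
robot.goto(b2w(.042,-.118,.10),RV)
robot.servo_line(b2w(.042,-.118,.026),speed=.12)
f0=fb(); print('f0',f0.round(2),bpos())
robot.servo_line(b2w(.042,-.097,.026),speed=.05)
hit=0
for y in np.arange(-.096,-.080,.001):
    robot.servo_line(b2w(.042,y,.026),speed=.03); f=fb()-f0
    print(y.round(3),f.round(2))
    if f[1]<-7: break
robot.servo_line(b2w(.042,bpos()[1]-.02,.026),speed=.06)
robot.servo_line(b2w(.042,bpos()[1],.1),speed=.15)
robot.goto(b2w(-.012,-.0095,.10),RV)
shot('slid2');print(robot.read_t(),bpos())
import fit
c,ax=fit.moulding('slid2',.018,lambda P:(abs(P[...,0]-.5)<.1)&(abs(P[...,1]-.1)<.1))
d=c-BC;print('board xy',d@bx,d@by)
```

```text
f0 [-0.32  0.49  0.84] [ 0.0424 -0.1176  0.0265]
-0.096 [ 0.22 -0.21 -1.68]
-0.095 [ 0.33 -1.09 -1.52]
-0.094 [ 0.45 -0.63 -0.3 ]
-0.093 [ 0.27 -0.75 -1.17]
-0.092 [ 0.    0.08 -0.11]
-0.091 [ 0.69 -0.62 -1.55]
-0.09 [ 0.57 -0.75 -1.19]
-0.089 [ 0.93 -0.1  -0.11]
-0.088 [ 0.47 -0.76 -1.23]
-0.087 [ 0.75 -1.63 -1.  ]
-0.086 [ 1.2  -5.4  -1.01]
-0.085 [  1.72 -11.3   -0.65]
27.1833 [-0.0123 -0.0094  0.0993]
blue px [ 174  152  171   15 2474] mean [0.5408 0.1063 0.0454]
blue axis [-0.137  0.991] yaw 7.9 extent 0.1211 centre by ray [0.5408 0.1063]
centre from blue [0.5563 0.1079]
top rect (array([0.56608618, 0.11342397]), (65.46028137207031, 171.07064819335938), 7.827412128448486) medz 0.0527
board xy 0.04334427223643499 -0.009760370858073221
```

View pics/slid2.png

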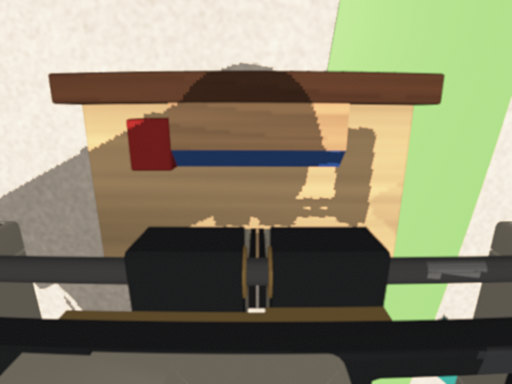

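The moulding is home: y is -0.0098 against -0.0095 nominal, it is square, and its end touches the red stop at (172,158). Next comes the diagonal push on the bevel.

Run:
```python
from h import *
y=-.0095
robot.servo_line(b2w(-.0022,y,.065),speed=.12); robot.dwell(.2)
f0=np.mean([fb() for _ in range(8)],0); print('f0',f0.round(2),bpos())
robot.servo_line(b2w(.0138,y,.049),speed=.06)
x,z=.0138,.049
for i in range(24):
    x+=.0005;z-=.0005
    robot.servo_line(b2w(x,y,z),speed=.02); robot.dwell(.05); f=np.mean([fb() for _ in range(4)],0)-f0
    print(round(x,4),round(z,4),f.round(2),bpos())
    if min(-f[0],f[2])>11 or max(-f[0],f[2])>25: break
robot.dwell(.5);f=np.mean([fb() for _ in range(8)],0)-f0
print('hold',f.round(2),bpos(),robot.read_t())
np.save('cmd.npy',[x,y,z,*f0])
shot('press'); im,d=robot.grab_frame('side');cv2.imwrite('pics/side2.png',cv2.resize(im[150:270,180:340,::-1],None,fx=5,fy=5)); np.savez('side2.npz',im=im,d=d)
```

```text
f0 [-0.25  0.21 -0.06] [-0.0018 -0.0095  0.0657]
0.0143 0.0485 [-0.02  0.42  0.28] [ 0.0143 -0.0094  0.0487]
0.0148 0.048 [-0.87 -0.24 -0.17] [ 0.0148 -0.0095  0.0481]
0.0153 0.0475 [ 0.12 -0.11  0.41] [ 0.0153 -0.0095  0.0475]
0.0158 0.047 [ 0.44  0.06 -0.14] [ 0.0158 -0.0095  0.047 ]
0.0163 0.0465 [-0.25 -0.74 -0.18] [ 0.0163 -0.0095  0.0465]
0.0168 0.046 [-0.56 -1.36  0.29] [ 0.0168 -0.0095  0.046 ]
0.0173 0.0455 [ 0.92 -0.86  0.03] [ 0.0173 -0.0095  0.0455]
0.0178 0.045 [0.29 0.42 0.19] [ 0.0178 -0.0095  0.045 ]
0.0183 0.0445 [-0.1  -0.56  2.68] [ 0.0182 -0.0095  0.0445]
0.0188 0.044 [-2.64 -0.11  5.85] [ 0.0184 -0.0096  0.0442]
0.0193 0.0435 [-5.17  0.54  8.96] [ 0.0186 -0.0096  0.044 ]
0.0198 0.043 [-8.    1.82 14.65] [ 0.0188 -0.0096  0.0437]
0.0203 0.0425 [-11.12   2.29  19.9 ] [ 0.0189 -0.0097  0.0436]
hold [-12.49   2.06  19.58] [ 0.0189 -0.0096  0.0436] 32.7583
```

View pics/press.png

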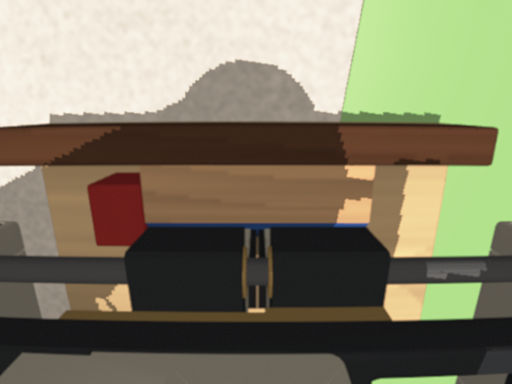

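View pics/side2.png

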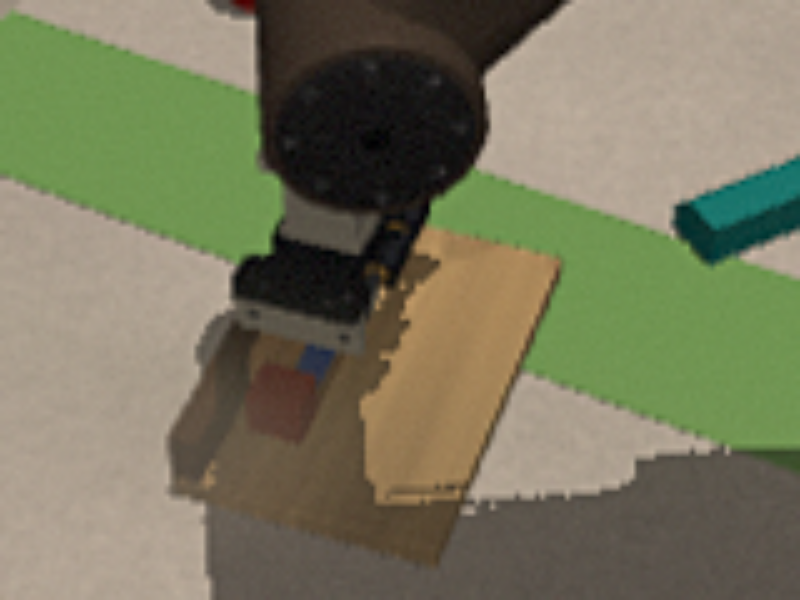

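The press holds at 12.5 N horizontal and 19.6 N down. Board friction could take much of the horizontal part before it reaches the fence, so I lean further towards the fence.

Run:
```python
from h import *
x,y,z,*f0=np.load('cmd.npy')
for i in range(8):
    x+=.0005; robot.servo_line(b2w(x,y,z),speed=.02); robot.dwell(.1); f=np.mean([fb() for _ in range(4)],0)-f0
    print(round(x,4),round(z,4),f.round(2),bpos())
    if -f[0]>21: break
robot.dwell(.8)
for _ in range(3):
    f=np.mean([fb() for _ in range(6)],0)-f0; print('hold',f.round(2),bpos(),robot.read_t()); robot.dwell(.3)
im,d,T=shot('press2'); P=depthpts('wrist',d,T)
Q=(P[...,:2]-BC);X=Q@bx;Y=Q@by;Z=P[...,2]
m=(X>.037)&(X<.062)&(Y>-.068)&(Y<.045)&(Z>.03)
m[226:]=0
print('top z',np.percentile(Z[m],[5,50,95]),m.sum(),'tilt fit',np.linalg.lstsq(np.c_[X[m],Y[m],np.ones(m.sum())],Z[m],rcond=None)[0])
# other objects
for n in('scene','side'):
    im,d=robot.grab_frame(n);a=np.load(n+'0.npz');P0=depthpts(n,a['d']);P1=depthpts(n,d)
    cv2.imwrite(f'pics/{n}3.png',im[:,:,::-1])
    for nm,(lo,hi),c in(('cup',((.70,-.27),(.83,-.15)),0),('jar',((.43,-.49),(.52,-.39)),0),('box',((.45,.38),(.65,.62)),0)):
        r=[]
        for Pn in(P0,P1):
            k=(Pn[...,2]>.018)&(Pn[...,2]<.1)&(Pn[...,0]>lo[0])&(Pn[...,0]<hi[0])&(Pn[...,1]>lo[1])&(Pn[...,1]<hi[1]); r.append(Pn[k].mean(0).round(4) if k.any() else None)
        print(n,nm,r)
```

```text
0.0208 0.0425 [-13.46   4.17  21.59] [ 0.0189 -0.0097  0.0436]
0.0213 0.0425 [-15.71   4.32  22.58] [ 0.0189 -0.0097  0.0436]
0.0218 0.0425 [-17.42   4.77  26.18] [ 0.019  -0.0097  0.0436]
0.0223 0.0425 [-19.03   5.94  26.12] [ 0.019  -0.0097  0.0436]
0.0228 0.0425 [-20.61   7.01  28.88] [ 0.019  -0.0097  0.0436]
0.0233 0.0425 [-22.31   6.57  30.29] [ 0.0191 -0.0097  0.0436]
hold [-21.49   7.45  30.44] [ 0.0191 -0.0098  0.0436] 35.7583
hold [-22.47   7.53  30.99] [ 0.0191 -0.0097  0.0436] 36.0583
hold [-21.56   7.74  30.57] [ 0.0191 -0.0097  0.0436] 36.3583
top z [0.05116362 0.05213309 0.05312416] 9949 tilt fit [-0.0010469   0.00140652  0.05220863]
scene cup [array([ 0.7849, -0.2111,  0.0643]), array([ 0.7852, -0.2112,  0.0645])]
scene jar [array([ 0.4795, -0.4476,  0.0558]), array([ 0.4795, -0.4477,  0.0556])]
scene box [array([0.566 , 0.4973, 0.0279]), array([0.5659, 0.4973, 0.028 ])]
side cup [array([ 0.7786, -0.2038,  0.0667]), array([ 0.7992, -0.193 ,  0.0705])]
side jar [array([ 0.4651, -0.4414,  0.0546]), array([ 0.4629, -0.4397,  0.0527])]
side box [array([0.5553, 0.5042, 0.0286]), array([0.555 , 0.5042, 0.0287])]
```

View pics/press2.png

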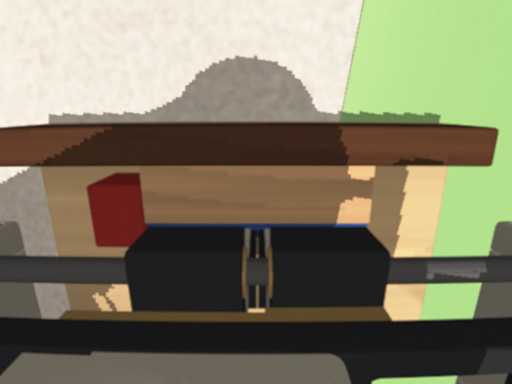

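It is firm, but the push leans too steeply downwards. I rebalance it nearer to a true 45° so the fence load stays safe even with high board friction.

Run:
```python
from h import *
x,y,z,*f0=np.load('cmd.npy'); x=.0233
for dx,dz in [(.0005,.0005)]*4:
    x+=dx;z+=dz; robot.servo_line(b2w(x,y,z),speed=.02); robot.dwell(.15); f=np.mean([fb() for _ in range(4)],0)-f0
    print(round(x,4),round(z,4),f.round(2),bpos(),robot.read_t())
    if -f[0]>f[2]*.95: break
robot.dwell(.8)
for _ in range(2):
    f=np.mean([fb() for _ in range(6)],0)-f0; print('hold',f.round(2),bpos(),robot.read_t()); robot.dwell(.3)
im,d,T=shot('press3'); P=depthpts('wrist',d,T)
Q=(P[...,:2]-BC);X=Q@bx;Y=Q@by;Z=P[...,2]
m=(X>.037)&(X<.062)&(Y>-.068)&(Y<.045)&(Z>.03); m[226:]=0
print('top z',np.median(Z[m]))
```

```text
0.0238 0.043 [-22.49   7.99  28.13] [ 0.0191 -0.0098  0.0436] 37.2083
0.0243 0.0435 [-22.31   8.83  24.03] [ 0.0192 -0.0098  0.0437] 37.6083
0.0248 0.044 [-22.75   8.36  22.39] [ 0.0191 -0.0099  0.0437] 38.0083
hold [-22.01   8.67  21.82] [ 0.0192 -0.0098  0.0438] 38.8083
hold [-21.83   9.6   21.75] [ 0.0192 -0.0098  0.0438] 39.1083
top z 0.052172537025842486
```

View pics/press3.png

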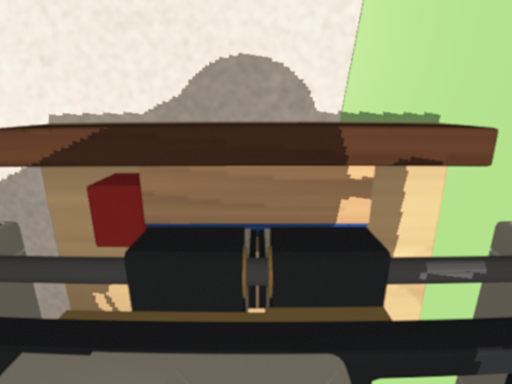

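View pics/scene3.png

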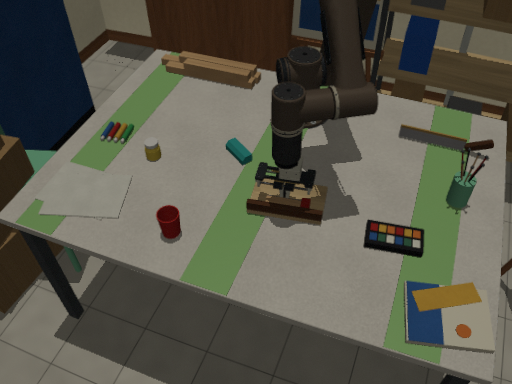

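A sideways push of 9 N away from the stop has built up, so I trim it out by nudging the target towards the stop.

Run:
```python
from h import *
x,y,z,*f0=np.load('cmd.npy'); x=.0248;z=.044
for i in range(6):
    y+=.0005; robot.servo_line(b2w(x,y,z),speed=.02); robot.dwell(.15); f=np.mean([fb() for _ in range(4)],0)-f0
    print(round(y,4),f.round(2),bpos(),robot.read_t())
    if f[1]<1: break
robot.dwell(.8)
f=np.mean([fb() for _ in range(6)],0)-f0; print('hold',f.round(2),bpos(),np.abs(robot.read_qvel()).max())
im,d,T=shot('press4'); P=depthpts('wrist',d,T)
Q=(P[...,:2]-BC);X=Q@bx;Y=Q@by;Z=P[...,2]
m=(X>.037)&(X<.062)&(Y>-.068)&(Y<.045)&(Z>.03); m[226:]=0
print('top z',np.median(Z[m]))
h=cv2.cvtColor(im,cv2.COLOR_RGB2HSV);b=cv2.inRange(h,(103,90,25),(125,255,255));v,u=np.nonzero(b[215:235]);print('blue cols',u.min(),u.max())
k=(X>.035)&(X<.058)&(abs(Z-.052)<.003)&(Y<.049);k[228:]=0
print('-y end of top',np.percentile(Y[k],[.2,1]))
```

```text
-0.009 [-21.66   6.2   21.45] [ 0.0192 -0.0098  0.0437] 39.8583
-0.0085 [-21.08   3.55  21.47] [ 0.0191 -0.0097  0.0437] 40.2583
-0.008 [-19.88   2.04  21.39] [ 0.0191 -0.0097  0.0437] 40.6583
-0.0075 [-18.96  -1.13  21.45] [ 0.0191 -0.0096  0.0437] 41.0583
hold [-19.08  -1.32  21.51] [ 0.0191 -0.0096  0.0438] 0.08407757041813273
top z 0.052157393924148726
blue cols 148 366
-y end of top [-0.06918635 -0.06819217]
```

View pics/press4.png

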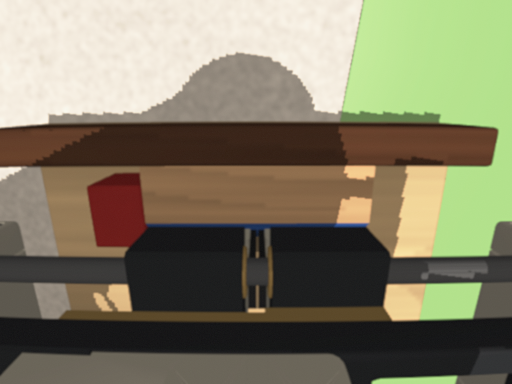

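Run:
```python
from rig import robot
robot.job_done(); print(robot.read_t())
```

```text
the job is handed in; nothing more can be done
the job is handed in; nothing more can be done
```

I laid the moulding on the saw board with its bevel to the open side and let go of it. I then slid it against the fence and the stop, and handed in while holding it with a diagonal push on the bevel. The last time I read was about 41 s of the 56 s allowed.

**Last checks:**
- **Position:** the moulding's yaw was 7.9° against the board's 7.87°, measured just before the push. Under the push its top was at 52.2 mm (52 nominal) and its -y end at -69.2 mm in the board frame (-69.5 expected with the end on the stop).
- **Push:** the tool was holding about 19 N towards the fence, 21.5 N down and about 1 N towards the stop, steady.
- **Bystanders:** the scene camera showed the cup, jar and paint box within 0.3 mm of where they started, checked shortly before handing in.

**What did not go as planned:**
- A 45° tool tilt was out of joint range, so the push is made with a vertical tool and the lower edge of the shut fingers.
- The first push was steeper than 45° and had a sideways part away from the stop. I trimmed both before handing in.
- The fence and board contact forces cannot be read directly, only the force at the tool.
- The side camera's figures for the cup (about 2 cm) and jar (about 3 mm) disagreed with the scene camera. The arm was probably blocking its view, and I trusted the scene camera.

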